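Put two spectrometer cells away in the foam insert

ROBOT

A 6-joint arm with a two-finger parallel gripper is mounted at the origin on the work surface. World frame = base frame: x ahead of the robot, y to its left, z up, the work surface at z = 0. Lengths are in m, angles in rad, forces in N, time in s.
With the tool pointing down it reaches from about 0.35 to 0.775 m from the base axis. Payload 7.3 kg.
Tool frame: the origin (TCP) lies on the centre line of the jaws, within the pads' length; the fingertips stand 11 mm ahead of it and the grasp point (between the pads) lies 8 mm behind it; z points along the fingers, y is the direction in which the jaws open and shut (so a half turn about z gives the same grasp; the last joint's range is limited). The gripper opens to 92 mm and grips with 3 to 60 N. Pads are 19 mm wide; open, the fingers measure 130 mm over their backs; the gripper's body (75 mm by 190 mm) begins 47 mm behind the grasp point.
Start: joints at [1.015, 0.342, 1.524, -0, 1.275, -0.146], TCP at [0.209, 0.482, 0.238] pointing down, gripper open.
Joint ranges: [-2.53, 2.53], [-0.77, 2.02], [0.04, 2.7], [-1, 4.14], [0.28, 2.66], [-3.11, 3.11]. Speed limits (rad/s): [2.57, 2.57, 3.14, 3.14, 3.14, 3.14].

INTERFACE

Orientations are given as [roll, pitch, yaw] about the fixed x, y, z axes, in that order (R = Rz(yaw) Ry(pitch) Rx(roll)).
In Python, from cell import robot gives the robot as it stands.
- The arm moves only by the tool jog_arm, never from a script. Its argument "deltas" is one flat list of numbers, 6 for each row, row after row: the shift along the world's x, y, z in units of 0.1 m (1.0 is 0.1 m), then the turn, a rotation vector about the world's x, y, z in units of 90 degrees (1.0 is 90 degrees). A call has 1 to 5 rows; each row is the pose to reach, as a shift and turn from the pose commanded when the call began; what a row does not reach only later rows make up. A row lasts 1/12 s, in which the tool goes at most 41.7 mm and 7.16 degrees, less where a joint would pass 70% of its speed; a pose out of reach is approached as far as the arm can. A call with a number of a shift or a turn outside -1 to 1 is refused whole. A call with a gripper value outside its range is refused whole. "claw" is the opening, from 0 (shut) to 1 (fully open), set as the call begins (left out, the last holds). The fingers move at their own pace and stop on an object; "newtons" is the grip in N (left out, the last holds). Time passes only in rows, so rows that repeat a pose let the fingers close. It gives the time, the measured TCP pose, the force and the opening at its end, in the units of the state.
- robot.observe(): the state, without advancing time (a new reading comes with each control period).
- robot.read_camera(name): name is "scene" or "top" or "wrist"; returns the picture (400x640x3 uint8, red, green, blue); there is no depth.
- robot.camera_params(name): a dict with "fx", "fy", "cx", "cy" (pixels), "R" (3x3) and "t" (3): a world point X has camera coordinates R X + t. Camera axes: x right, y down, z forward; pixel columns grow to the right and rows downward; lengths in m; the calibration is good to about 2 mm. A picture is of the moment at which its call begins: read the wrist's pose just before it. camera_params takes no time and is no camera call; for the wrist camera it gives the pose at the moment of the call.
- robot.hand_in(): hands the job in, once; it reports no verdict.
The state is a dict: "time": time; "qpos": joint angles; "qvel": joint speeds; "joint_efforts": joint torques, N m; "tool_pos": TCP position; "tool_rot": TCP orientation; "contact_force": force on the tool from outside, world axes, zero at the start; "torque": the same for the moment, N m; "opening": finger opening in m.
Only numpy, scipy, OpenCV 4.12 (cv2) and the standard library are available. Lean on these libraries where they do the work, as an engineer would, in place of code of your own. Each camera call takes 0.05 s, during which the arm holds its last target. There are 200 camera calls.

TASK

Put two sampling cells of the spectrometer away in the grey foam insert of the open accessory case: press the cell with the long rectangular base into the long cutout and the cell with the round base into the round cutout. Press each straight down, column up, until its base is fully home with its top flush with the foam, and let go. The similar cell with the square base has no place there.

Things in the scene. Friction and masses are not known exactly. Their poses are not given: they have to be found in the camera images.
- long_cell: Cell with the long base, 0.1-0.25 kg: dark steel base 96 x 40 mm, 30 mm high, long side along x; on its centre an aluminium column 24 x 24 mm, from 30 to 68 mm above the underside, to grip from above across flat faces (along x or y). Origin: centre of the underside, z up; a half turn makes no difference. A like cell with a 64 mm square base stands near: not wanted.
- round_cell: Cell with the round base, 0.1-0.25 kg: dark steel base 60 mm in diameter, 30 mm high; on its centre a round aluminium column 24 mm in diameter, from 30 to 68 mm above the underside, to grip from above in any direction. Origin: centre of the underside, z up.
- long_cutout (a point): Mouth centre of the long cutout, on the foam's top (z 56 mm); x along its long side, z up. Foam and case (182 x 272 mm) are fixed. Mouth 124 x 64 mm, firm floor 30 mm down: a seated base is flush. Soft sloping lips on both long sides narrow it to 34 mm and yield sideways, even to a cell a few mm or degrees off; a cell set down stays proud, 10 to 25 N presses it home.
- round_cutout (a point): Mouth centre of the round cutout, on the same foam's top, 114 mm from the long cutout towards its -y; axes as the long cutout's. Mouth 84 mm in diameter, firm floor 30 mm down: a seated base is flush. Four soft sloping lips narrow it to 54 mm and behave like the long cutout's.
Not all that is in view belongs to the job. What is shaped like the round_cell but orange or yellow is not meant.

How it is judged:
At the end, for the whole second after the job is handed in: Long cell in the long cutout and round cell in the round cutout, at rest: each within 18 mm of the cutout centre, underside at least 26 mm below the foam top (30 mm is fully home), upright within about 10 degrees, the long cell along its cutout within about 10 degrees (horizontal distance between long_cell and long_cutout below 0.018 m and z of long_cell in the frame of long_cutout below -0.026 m and angle between each of long_cell, round_cell's own z axis and vertical below 0.17 rad and linear speed of each of long_cell, round_cell below 0.02 m/s and angle between the x axis of long_cell and the x axis of long_cutout, either way round below 0.17 rad and horizontal distance between round_cell and round_cutout below 0.018 m and z of round_cell in the frame of round_cutout below -0.026 m); the robot touches nothing.
It also fails if it takes over 59 s, if anything falls off the work surface, if the arm or the gripper's body presses on something with over 40 N, if the wrist force passes 120 N, or if a joint passes its speed limit or range.

## Working session

There is one attempt and no reset: what is moved stays moved. The work goes in short steps, Python scripts to look and compute and a tool call to move; the robot and the scene stay as the last step left them, time stands still between calls to the robot, and variables do not carry over. Pictures are saved under pics/ and viewed, about 8 in all and at most 12, crops included, and the job is handed in when it is done.

Besides the shell and the picture viewer there is one more tool, called after "Call:" by a JSON object that holds its "op" and its "data", one argument or row to a line. jog_arm: Moves the arm, as the interface text tells. Its arguments: {"type":"object","properties":{"deltas":{"type":"array","items":{"type":"number"}},"claw":{"type":"number"},"newtons":{"type":"number"}},"required":["deltas"]}

```bash
mkdir -p pics; ls; cat > h.py <<'E'
import numpy as np, cv2
from cell import robot
def snap(n,f):
    p=robot.camera_params(n); im=robot.read_camera(n); cv2.imwrite('pics/'+f,cv2.cvtColor(im,cv2.COLOR_RGB2BGR)); 
    np.savez('pics/'+f+'.npz',im=im,**{k:np.array(p[k]) for k in p}); return im,p
def load(f):
    d=np.load('pics/'+f+'.npz'); return d['im'],{k:d[k] for k in d.files if k!='im'}
def ray(p,uv,z):
    uv=np.atleast_2d(uv).astype(float); R=np.array(p['R']);t=np.array(p['t'])
    d=np.c_[(uv[:,0]-p['cx'])/p['fx'],(uv[:,1]-p['cy'])/p['fy'],np.ones(len(uv))]@R
    c=-R.T@t; return c+d*((z-c[2])/d[:,2])[:,None]
def proj(p,X):
    q=np.atleast_2d(X)@np.array(p['R']).T+np.array(p['t']); return np.c_[q[:,0]/q[:,2]*p['fx']+p['cx'],q[:,1]/q[:,2]*p['fy']+p['cy']]
E
python3 - <<'E'
from h import *
for n in ('top','scene'):
    im,p=snap(n,n+'0.png'); print(n,{k:np.round(v,3).tolist() for k,v in p.items()})
print(robot.observe())
E
```

```text
pics
top {'fx': 391.424, 'fy': 391.424, 'cx': 318.604, 'cy': 198.949, 'R': [[0.026, -1.0, 0.002], [-0.998, -0.026, -0.048], [0.048, -0.001, -0.999]], 't': [0.022, 0.56, 0.954]}
scene {'fx': 381.14, 'fy': 381.14, 'cx': 321.477, 'cy': 200.302, 'R': [[0.853, 0.522, -0.012], [0.345, -0.581, -0.737], [-0.392, 0.625, -0.676]], 't': [-0.514, -0.125, 1.138]}
{'time': 0.1, 'qpos': array([ 1.01504414e+00,  3.42662966e-01,  1.52491731e+00,  3.85978251e-05,
        1.27539786e+00, -1.46005252e-01]), 'qvel': array([ 1.72004933e-03, -2.14825652e-03, -3.63030284e-03,  1.40794676e-03,
        6.02960318e-05, -4.61609158e-04]), 'joint_efforts': array([ 1.52310378e-03, -4.32004273e+01, -2.44692600e+01,  7.18910107e-02,
        5.26628271e-02, -5.62435287e-05]), 'tool_pos': array([0.20893617, 0.48125829, 0.23711076]), 'tool_rot': array([-3.14022728e+00, -2.38087310e-04,  2.73183429e+00]), 'contact_force': array([ 0.12647836,  0.19936094, -0.82407301]), 'torque': array([0.00010437, 0.02444871, 0.05063849]), 'opening': 0.09180624827446639}
```

View pics/top0.png

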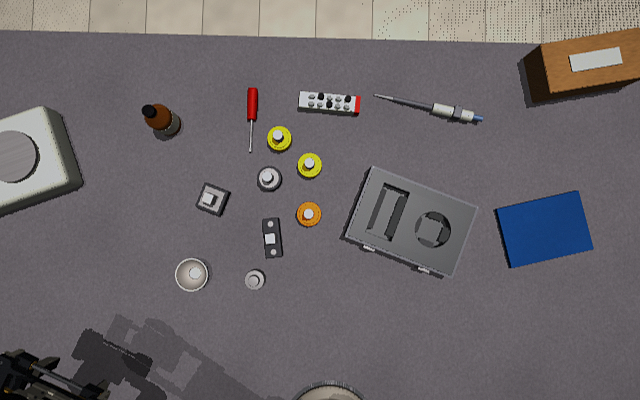

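View pics/scene0.png

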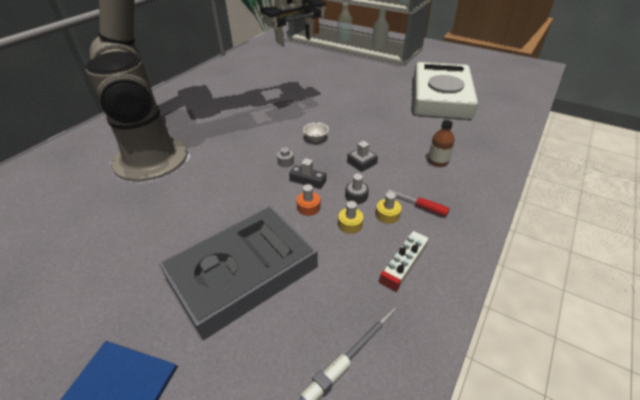

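Top view: the dark round cell stands at (269,178) and the long cell at (272,238). The square cell at (212,199), the orange one at (309,214) and the yellow ones at (279,139) and (310,165) are not wanted. The small grey item at (255,280) has no dark base. The case is around (412,222), with the long cutout at about (388,212) and the round one at about (433,229). I'll confirm in one crop and measure.

```bash
python3 - <<'E'
from h import *
im,p=load('top0.png')
c=im[120:300,180:490]; cv2.imwrite('pics/crop0.png',cv2.cvtColor(cv2.resize(c,None,fx=2.58,fy=2.58,interpolation=cv2.INTER_CUBIC),cv2.COLOR_RGB2BGR))
hsv=cv2.cvtColor(im,cv2.COLOR_RGB2HSV)
def blobs(m,win,name,z,amin=15):
    x0,y0,x1,y1=win; w=np.zeros_like(m); w[y0:y1,x0:x1]=m[y0:y1,x0:x1]
    for ct in cv2.findContours(w,cv2.RETR_EXTERNAL,cv2.CHAIN_APPROX_NONE)[0]:
        a=cv2.contourArea(ct)
        if a<amin: continue
        (u,v),(W,H),ang=cv2.minAreaRect(ct); box=cv2.boxPoints(((u,v),(W,H),ang))
        B=ray(p,box,z); e=[B[1]-B[0],B[2]-B[1]]; L=[np.linalg.norm(k) for k in e]; k=e[int(np.argmax(L))]
        print(name,'px',np.round([u,v],1),'area',a,'world',np.round(ray(p,[u,v],z)[0],4),'sizes mm',np.round(np.array(L)*1e3,1),'longyaw',round(np.degrees(np.arctan2(k[1],k[0]))%180,1))
g=hsv[...,2]
bright=(g>165).astype(np.uint8)*255
for n,w in dict(long=(260,215,285,262),round=(255,162,284,193),sq=(195,180,230,217)).items(): blobs(bright,w,n+' col',.068,5)
print(g[225:252:3,258:288:2]); 
dark=(g<75).astype(np.uint8)*255
for n,w in dict(long=(255,210,290,265),round=(254,160,284,195)).items(): blobs(dark,w,n+' base',.03)
print(g[200:215:4,340:480:4]); print(g[229,340:480:4])
E
```

```text
long col px [273.  251.5] area 11.0 world [0.4324 0.1395 0.068 ] sizes mm [9.3 6.9] longyaw 91.5
long col px [269.6 238.1] area 72.0 world [0.4632 0.1484 0.068 ] sizes mm [22.1 21.2] longyaw 98.6
long col px [270. 223.] area 12.5 world [0.4981 0.1485 0.068 ] sizes mm [9.3 9.3] longyaw 91.5
round col px [268.  177.5] area 251.0 world [0.604  0.1566 0.068 ] sizes mm [42.1 39.9] longyaw 91.5
sq col px [217.7 201.5] area 23.5 world [0.5449 0.2718 0.068 ] sizes mm [44.  16.6] longyaw 152.7
sq col px [206.9 197.6] area 68.0 world [0.5532 0.2973 0.068 ] sizes mm [20.4 21.8] longyaw 68.4
[[108 105  40  66  59 172 187 169  64  73  52  96 113 111 111]
 [102 107  39  67  66  67  62  67  68  70  64  51 111 109 111]
 [106 103  48  69  64  65  67  67  69  66  66  28 109 110 114]
 [102 110 117  60 169 173 198 211 145  47  80   0 114 112 109]
 [100  99 115   0 207 201 199 201 211  44  76   8 111 109 108]
 [106 103 107  11 209 200 201 201 225  42  74  24  86 114 106]
 [104 100 108  35 187 158 146 142 143  59  70  52 106 111 109]
 [103 107 105  34  66  67  68  68  67  67  69  62  51 107 109]
 [106 106
[... 279 characters left out ...]
45 124 124 123 134  70 126 121 123 134  62  63 122
  118 116 117 115 113 113 111 110 109 107 105 120 125 105 106 102 110]
 [107 110 111 118  18 124 123 121 121  65  64 122 121 122  20  65  59 120
  120 116 115 114 117 114 112 111 108 107 104 105 103  92 123 121 111]
 [112 114 107  54 147 122 123 121 125  72 119 120 121 122  65  64 114 117
  118 115 115 115 112 113 113 109 108 107 105 104 105 103 102 100 116]
 [107 110 120  20 115 122 122 121  79  70 123 120 123  93  63  65 119 117
  116 114 115 122  56  46  73 114 110 107 108 106 105 104 101 100 128]]
[106  56 143 117 119 118 119  95 116 117 116 120  67  64 109 113 114 113
 113  70 112 110 108 107 108 120  65  38 107 104 102 101 108 108 109]
```

View pics/crop0.png

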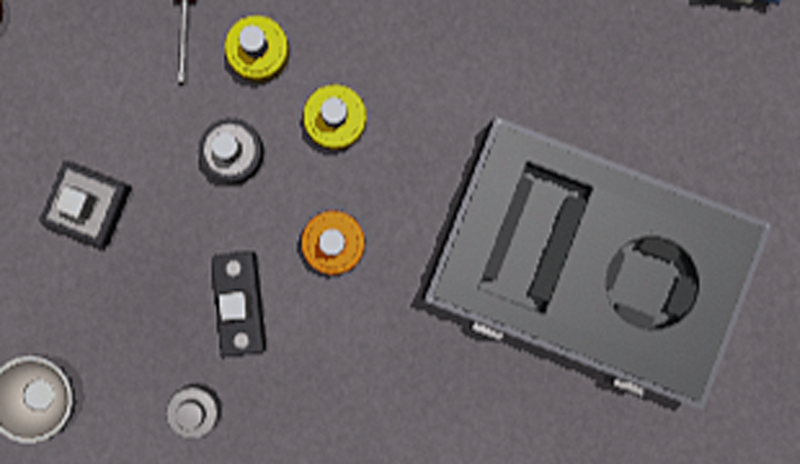

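The crop confirms it. The round cell has a dark base with a bright top face at crop (230,150), and the long cell is at (238,303) with its column at (232,305). The square cell at (85,205) and the coloured ones are excluded. Next I measure the cutouts, checking against the sizes given.

```bash
python3 - <<'E'
from h import *
im,p=load('top0.png')
f=lambda a:(np.array(a,float)+.5)/2.58-.5+[180,120]
o=ray(p,f([(499,120),(768,226),(700,405),(427,299)]),.056); 
print('case c',o.mean(0).round(4),'sides',[np.linalg.norm(o[i]-o[(i+1)%4]).round(4) for i in range(4)],'yaw',[np.degrees(np.arctan2(*(o[i]-o[j])[[1,0]])).round(1) for i,j in ((0,3),(1,2))],'y axis',[np.degrees(np.arctan2(*(o[i]-o[j])[[1,0]])).round(1) for i,j in ((0,1),(3,2))])
m=ray(p,f([(527,162),(592,186),(545,312),(481,285)]),.056)
print('long c',m.mean(0).round(4),'sides',[np.linalg.norm(m[i]-m[(i+1)%4]).round(4) for i in range(4)],'yaw',[np.degrees(np.arctan2(*(m[i]-m[j])[[1,0]])).round(1) for i,j in ((0,3),(1,2))])
e=ray(p,f([(653,236),(653,331),(606,283),(699,283)]),.056); c=(e[:2].mean(0)+e[2:].mean(0))/2
print('round c',c.round(4),np.linalg.norm(e[0]-e[1]).round(4),np.linalg.norm(e[2]-e[3]).round(4),'dist',np.linalg.norm(c-m.mean(0)))
d=m.mean(0)-c; print('dir',np.degrees(np.arctan2(d[1],d[0])))
print('round col',ray(p,f([(225,147)]),.068),'base top',ray(p,f([(231,152)]),.03))
print('long col',ray(p,f([(232.5,305)]),.068),'base',ray(p,f([(238.5,303)]),.03))
E
```

```text
case c [ 0.5108 -0.1834  0.056 ] sides [np.float64(0.2643), np.float64(0.175), np.float64(0.2654), np.float64(0.1771)] yaw [np.float64(-20.6), np.float64(-20.3)] y axis [np.float64(69.9), np.float64(70.3)]
long c [ 0.533  -0.1263  0.056 ] sides [np.float64(0.0634), np.float64(0.1232), np.float64(0.0632), np.float64(0.1205)] yaw [np.float64(-19.3), np.float64(-19.5)]
round c [ 0.4928 -0.2334  0.056 ] 0.0865 0.0849 dist 0.11434378326299967
dir 69.41345592886911
round col [[0.60592133 0.15924592 0.068     ]] base top [[0.60520538 0.15850141 0.03      ]]
long col [[0.46355739 0.14785658 0.068     ]] base [[0.46350252 0.14689209 0.03      ]]
```

Call:
{"op": "jog_arm", "data": {
  "deltas": [0.32,-0.42,-0.15,0,0,0.044,0.64,-0.84,-0.3,0,0,0.088,0.64,-0.84,-0.3,0,0,0.088],
  "claw": 0.6,
  "newtons": 50
}}

```text
time: 0.35
tool_pos: [0.2736, 0.3951, 0.2064]
tool_rot: [-3.139, -0.0, 2.874]
contact_force: [1.6, -0.3, -0.8]
opening: 0.0763
```

Call:
{"op": "jog_arm", "data": {
  "deltas": [0.32,-0.42,-0.15,0,0,0.044,0.64,-0.84,-0.3,0,0,0.088,0.64,-0.84,-0.3,0,0,0.088]
}}

```text
time: 0.6
tool_pos: [0.338, 0.3108, 0.1766]
tool_rot: [-3.14, -0.001, 3.011]
contact_force: [0.4, 1.0, -0.4]
opening: 0.0576
```

Call:
{"op": "jog_arm", "data": {
  "deltas": [0.32,-0.42,-0.1,0,0,0.044,0.64,-0.84,-0.2,0,0,0.088,0.64,-0.84,-0.2,0,0,0.088]
}}

```text
time: 0.85
tool_pos: [0.4025, 0.2267, 0.1568]
tool_rot: [-3.141, -0.001, -3.134]
contact_force: [0.6, 1.0, -0.9]
opening: 0.0552
```

Call:
{"op": "jog_arm", "data": {
  "deltas": [0.32,-0.42,0,0,0,0.044,0.63,-0.82,0,0,0,0.088,0.63,-0.82,0,0,0,0.088,0.63,-0.82,0,0,0,0.088]
}}

```text
time: 1.18
tool_pos: [0.4666, 0.1443, 0.1574]
tool_rot: [-3.141, 0.001, -3.003]
contact_force: [1.0, 0.2, -0.5]
opening: 0.0551
```

```bash
python3 - <<'E'
from h import *
im,p=snap('wrist','w1.png'); s=robot.observe(); print(s['time'],s['tool_pos'],np.degrees(s['tool_rot']),s['contact_force'],s['opening'])
print(proj(p,[[.4635,.1475,.068],[.6055,.159,.068]]))
E
```

```text
1.2333 [0.46497927 0.14593745 0.15728704] [ 1.79995004e+02 -3.67808740e-02 -1.72027994e+02] [-0.33483526  0.43510669  0.24499188] 0.055346174743350234
[[326.48567405 197.01264587]
 [317.34331008 340.85495996]]
```

View pics/w1.png

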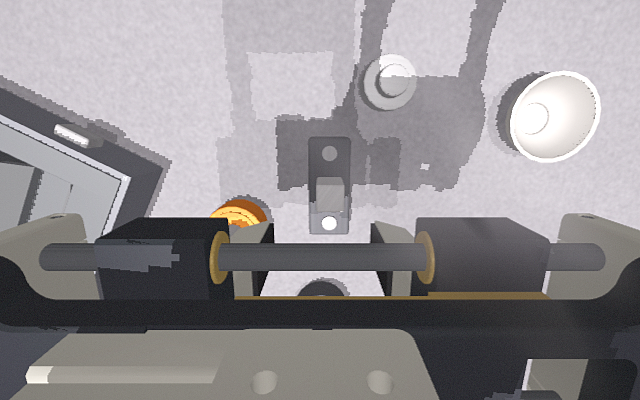

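The wrist view shows the long cell at (330,185), its edges parallel to the image columns. So the jaws are aligned with it, and the column lies within about 3 mm of prediction. I'll descend and grip.

Call:
{"op": "jog_arm", "data": {
  "deltas": [-0.01,0.03,-0.4,0,0,0,-0.01,0.03,-0.7,0,0,0,-0.01,0.03,-0.7,0,0,0]
}}

```text
time: 1.48
tool_pos: [0.4586, 0.1509, 0.0831]
tool_rot: [3.141, -0.011, -2.998]
contact_force: [-1.7, -1.2, -0.5]
opening: 0.0549
```

Call:
{"op": "jog_arm", "data": {
  "deltas": [0,0,-0.2,0,0,0,0,0,-0.41,0,0,0,0,0,-0.41,0,0,0,0,0,-0.41,0,0,0]
}}

```text
time: 1.82
tool_pos: [0.4626, 0.1512, 0.0473]
tool_rot: [3.141, -0.001, -2.998]
contact_force: [0.2, -0.1, 1.2]
opening: 0.0549
```

Call:
{"op": "jog_arm", "data": {
  "deltas": [0,0,0,0,0,0,0,0,0,0,0,0,0,0,0,0,0,0,0,0,0,0,0,0,0,0,0,0,0,0],
  "claw": 0.0,
  "newtons": 60
}}

```text
time: 2.23
tool_pos: [0.4634, 0.1506, 0.0474]
tool_rot: [3.141, 0.001, -2.999]
contact_force: [0.4, -0.5, -0.2]
opening: 0.0264
```

Call:
{"op": "jog_arm", "data": {
  "deltas": [0,0,0,0,0,0,0,0,0,0,0,0,0,0,0,0,0,0]
}}

```text
time: 2.48
tool_pos: [0.4634, 0.1506, 0.0472]
tool_rot: [3.141, 0.001, -2.999]
contact_force: [-1.8, 0.7, 4.5]
opening: 0.0236
```

Call:
{"op": "jog_arm", "data": {
  "deltas": [0,0,0.3,0,0,0,0,0,0.6,0,0,0,0,0,0.95,0,0,0,0,0,0.95,0,0,0]
}}

```text
time: 2.82
tool_pos: [0.4663, 0.1511, 0.1472]
tool_rot: [3.141, 0.01, -2.998]
contact_force: [1.7, 0.0, -1.0]
opening: 0.0235
```

Call:
{"op": "jog_arm", "data": {
  "deltas": [0.08,-0.31,0,0,0,-0.035,0.15,-0.62,0,0,0,-0.07,0.23,-0.92,0,0,0,-0.104]
}}

```text
time: 3.07
tool_pos: [0.4858, 0.0578, 0.1414]
tool_rot: [-3.142, -0.001, 3.12]
contact_force: [1.0, 0.4, -1.4]
opening: 0.0235
```

Call:
{"op": "jog_arm", "data": {
  "deltas": [0.08,-0.31,0,0,0,-0.035,0.15,-0.62,0,0,0,-0.07,0.23,-0.92,0,0,0,-0.104]
}}

```text
time: 3.32
tool_pos: [0.5088, -0.035, 0.1411]
tool_rot: [3.142, -0.001, 2.955]
contact_force: [0.5, 0.1, -2.1]
opening: 0.0236
```

Call:
{"op": "jog_arm", "data": {
  "deltas": [0.08,-0.31,0,0,0,-0.035,0.15,-0.62,0,0,0,-0.07,0.23,-0.92,0,0,0,-0.104,0.23,-0.92,0,0,0,-0.104,0.23,-0.92,0,0,0,-0.104]
}}

```text
time: 3.73
tool_pos: [0.5319, -0.1268, 0.1408]
tool_rot: [3.141, -0.001, 2.792]
contact_force: [-1.0, 0.2, -1.1]
opening: 0.0233
```

```bash
python3 - <<'E'
from h import *
im,p=snap('wrist','w2.png'); s=robot.observe(); print(s['time'],s['tool_pos'],np.degrees(s['tool_rot']),s['contact_force'],s['opening'])
def rect(c,yaw,L,W,z):
    a=np.radians(yaw);R=np.array([[np.cos(a),-np.sin(a)],[np.sin(a),np.cos(a)]])
    return np.c_[np.array([[L,W],[L,-W],[-L,-W],[-L,W]])/2@R.T+c,np.full(4,z)]
for q,col in ((rect([.533,-.1263],-20,.124,.064,.056),(255,0,0)),):
    cv2.polylines(im,[proj(p,q).round().astype(int)],True,col,1)
cv2.imwrite('pics/w2o.png',im[...,::-1])
E
```

```text
3.7833 [ 0.53152033 -0.12554412  0.14081173] [ 1.79974888e+02 -1.13429294e-01  1.60069239e+02] [-0.26735042  0.74108359 -1.42118734] 0.023563371737628624
```

View pics/w2o.png

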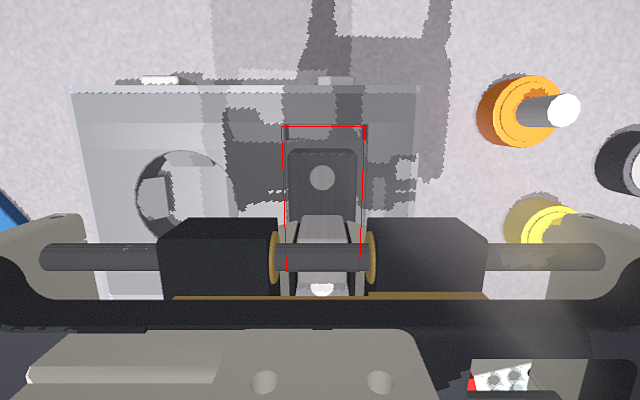

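The wrist view shows the predicted mouth (red, 282–365 × 126–270) on the real cutout to within a few pixels. The held base (288–357) is centred and parallel in it. I'll descend and press in steps.

Call:
{"op": "jog_arm", "data": {
  "deltas": [0.01,0,-0.2,0,0,0,0.01,0,-0.35,0,0,0,0.01,0,-0.35,0,0,0]
}}

```text
time: 4.03
tool_pos: [0.5309, -0.1233, 0.1039]
tool_rot: [3.141, -0.006, 2.796]
contact_force: [-0.0, -0.3, -2.7]
opening: 0.0239
```

Call:
{"op": "jog_arm", "data": {
  "deltas": [0,0,-0.03,0,0,0,0,0,-0.06,0,0,0,0,0,-0.09,0,0,0,0,0,-0.12,0,0,0,0,0,-0.15,0,0,0]
}}

```text
time: 4.45
tool_pos: [0.5334, -0.1254, 0.092]
tool_rot: [3.142, 0.001, 2.795]
contact_force: [0.1, -0.3, -0.4]
opening: 0.0237
```

Call:
{"op": "jog_arm", "data": {
  "deltas": [0,0,-0.03,0,0,0,0,0,-0.06,0,0,0,0,0,-0.09,0,0,0,0,0,-0.12,0,0,0,0,0,-0.12,0,0,0]
}}

```text
time: 4.87
tool_pos: [0.5343, -0.1258, 0.0806]
tool_rot: [3.141, 0.003, 2.795]
contact_force: [2.9, 0.1, 3.5]
opening: 0.0233
```

Call:
{"op": "jog_arm", "data": {
  "deltas": [0,0,-0.02,0,0,0,0,0,-0.04,0,0,0,0,0,-0.05,0,0,0,0,0,-0.05,0,0,0]
}}

```text
time: 5.2
tool_pos: [0.5335, -0.1256, 0.0745]
tool_rot: [3.141, 0.001, 2.795]
contact_force: [2.4, 0.4, 1.1]
opening: 0.0235
```

Call:
{"op": "jog_arm", "data": {
  "deltas": [0,0,-0.02,0,0,0,0,0,-0.03,0,0,0,0,0,-0.03,0,0,0,0,0,-0.03,0,0,0]
}}

```text
time: 5.53
tool_pos: [0.5335, -0.1255, 0.0733]
tool_rot: [3.142, 0.001, 2.795]
contact_force: [-2.0, 1.7, 16.0]
opening: 0.0234
```

Call:
{"op": "jog_arm", "data": {
  "deltas": [0,0,-0.02,0,0,0,0,0,-0.02,0,0,0,0,0,-0.02,0,0,0]
}}

```text
time: 5.78
tool_pos: [0.5335, -0.1255, 0.0732]
tool_rot: [-3.141, 0.002, 2.795]
contact_force: [-8.7, 3.4, 31.5]
opening: 0.0236
```

```bash
python3 - <<'E'
from h import *
im,p=snap('scene','s1.png'); s=robot.observe(); print(s['time'],s['tool_pos'],s['contact_force'],s['opening'])
u,v=proj(p,[[.533,-.1263,.06]])[0]; print(u,v); c=im[max(int(v)-100,0):int(v)+60,int(u)-110:int(u)+100]
cv2.imwrite('pics/s1c.png',cv2.resize(c,None,fx=3.5,fy=3.5,interpolation=cv2.INTER_CUBIC)[...,::-1])
E
```

```text
5.8333 [ 0.53348179 -0.125524    0.07320491] [-8.45730695  3.44155132 31.58710378] 0.02331635929288064
262.2152576672841 241.81426900784135
```

View pics/s1c.png

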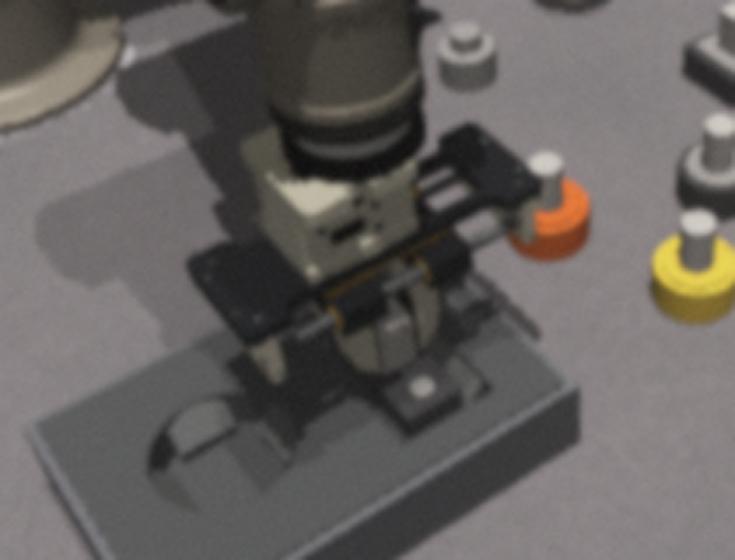

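The scene crop shows the long cell sunk in its cutout at (420,400), with nothing else touched. The TCP stopped at z 0.0732, which is floor 0.026 plus grip offset 0.0472, and stayed there while the force rose from 16 to 31 N, so it is home. I'll relax, release and go to the round cell.

Call:
{"op": "jog_arm", "data": {
  "deltas": [0,0,0.04,0,0,0,0,0,0.04,0,0,0]
}}

```text
time: 6.0
tool_pos: [0.533, -0.1253, 0.0742]
tool_rot: [3.141, 0.0, 2.795]
contact_force: [-0.5, -0.3, 3.2]
opening: 0.0236
```

Call:
{"op": "jog_arm", "data": {
  "deltas": [0,0,0,0,0,0,0,0,0,0,0,0,0,0,0,0,0,0,0,0,0,0,0,0,0,0,0,0,0,0],
  "claw": 0.6
}}

```text
time: 6.42
tool_pos: [0.5329, -0.1254, 0.0732]
tool_rot: [3.142, -0.001, 2.795]
contact_force: [0.2, 0.1, 0.1]
opening: 0.052
```

Call:
{"op": "jog_arm", "data": {
  "deltas": [0,0,0.2,0,0,0,0,0,0.5,0,0,0,0,0,0.8,0,0,0,0,0,0.8,0,0,0]
}}

```text
time: 6.75
tool_pos: [0.5359, -0.1265, 0.1592]
tool_rot: [-3.141, 0.009, 2.795]
contact_force: [1.0, -0.3, 0.2]
opening: 0.0554
```

```bash
python3 - <<'E'
from h import *
im,p=snap('wrist','w3.png'); s=robot.observe(); print(s['time'],s['tool_pos'],np.degrees(s['tool_rot']),s['contact_force'],s['opening'])
def rect(c,yaw,L,W,z):
    a=np.radians(yaw);R=np.array([[np.cos(a),-np.sin(a)],[np.sin(a),np.cos(a)]])
    return np.c_[np.array([[L,W],[L,-W],[-L,-W],[-L,W]])/2@R.T+c,np.full(4,z)]
for q,col in ((rect([.5335,-.1255],-20,.096,.04,.056),(255,0,0)),(rect([.5335,-.1255],-20,.024,.024,.094),(0,255,0))):
    cv2.polylines(im,[proj(p,q).round().astype(int)],True,col,1)
c=im[80:300,200:480]; cv2.imwrite('pics/w3o.png',cv2.resize(c,None,fx=2.7,fy=2.7)[...,::-1])
E
```

```text
6.8 [ 0.53484202 -0.12611125  0.15665467] [-179.99416495    0.36462365  160.12107334] [ 0.43794132  0.18117708 -0.1771897 ] 0.055568090670638115
```

View pics/w3o.png

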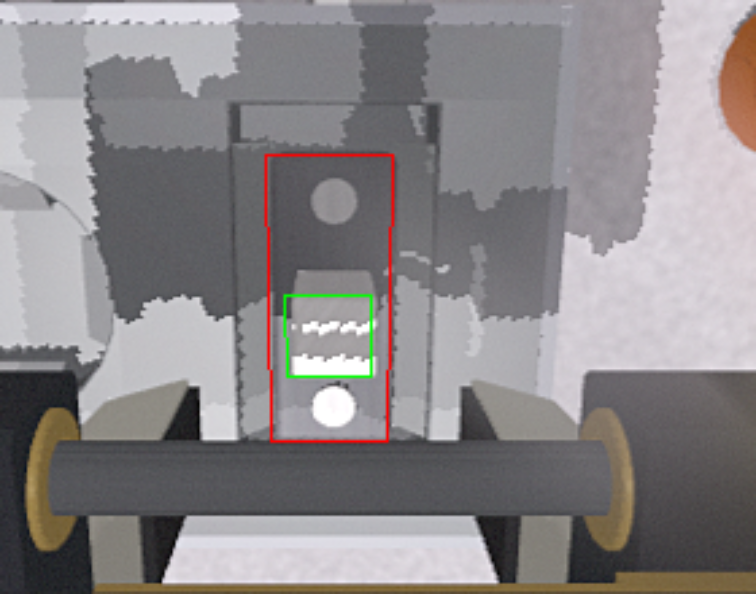

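The wrist crop shows the base filling the red flush-height outline (268–393 × 155–440), upright and centred between the lips. The long cell is done. On to the round cell.

Call:
{"op": "jog_arm", "data": {
  "deltas": [0.08,0.31,0,0,0,0,0.16,0.63,0,0,0,0,0.24,0.95,0,0,0,0]
}}

```text
time: 7.05
tool_pos: [0.5567, -0.0297, 0.1526]
tool_rot: [-3.141, -0.002, 2.793]
contact_force: [0.7, 0.3, -0.3]
opening: 0.0549
```

Call:
{"op": "jog_arm", "data": {
  "deltas": [0.08,0.31,0,0,0,0,0.16,0.63,0,0,0,0,0.24,0.95,0,0,0,0]
}}

```text
time: 7.3
tool_pos: [0.5807, 0.066, 0.1523]
tool_rot: [-3.141, -0.002, 2.794]
contact_force: [0.3, 0.5, -0.5]
opening: 0.0551
```

Call:
{"op": "jog_arm", "data": {
  "deltas": [0.08,0.31,0,0,0,0,0.16,0.63,0,0,0,0,0.24,0.95,0,0,0,0,0.24,0.95,0,0,0,0,0.24,0.95,0,0,0,0]
}}

```text
time: 7.72
tool_pos: [0.6044, 0.1611, 0.152]
tool_rot: [-3.14, -0.002, 2.798]
contact_force: [0.0, -0.1, 0.3]
opening: 0.055
```

```bash
python3 - <<'E'
from h import *
im,p=snap('wrist','w4.png'); s=robot.observe(); print(s['time'],s['tool_pos'],np.degrees(s['tool_rot']),s['contact_force'],s['opening'])
t=np.linspace(0,2*np.pi,40)
for r,z,col in ((.03,.03,(255,0,0)),(.012,.068,(0,255,0))):
    q=np.c_[.6055+r*np.cos(t),.159+r*np.sin(t),t*0+z]; cv2.polylines(im,[proj(p,q).round().astype(int)],True,col,1)
cv2.imwrite('pics/w4o.png',im[...,::-1])
E
```

```text
7.7667 [0.60439353 0.15977951 0.15218583] [-1.79915781e+02 -1.19008928e-01  1.60205091e+02] [ 0.17977973  0.5398483  -0.2045967 ] 0.054702164805364745
```

View pics/w4o.png

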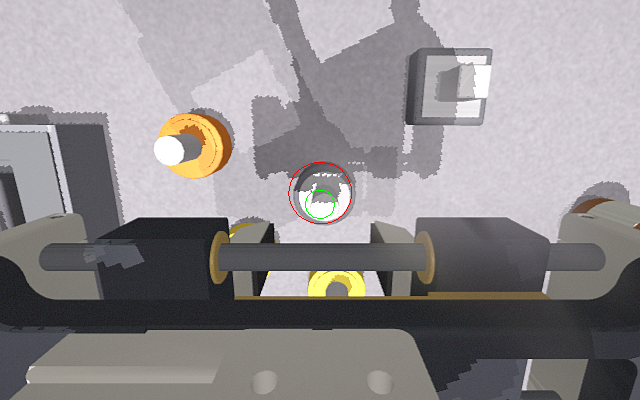

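The wrist view shows the dark-based round cell at (322,193), matching the predicted circles to within about 4 px (about 3 mm). The jaws are clear of the yellow cells. I'll descend and grip.

Call:
{"op": "jog_arm", "data": {
  "deltas": [0.01,0,-0.3,0,0,0,0.01,0,-0.6,0,0,0,0.01,0,-0.7,0,0,0]
}}

```text
time: 8.02
tool_pos: [0.6035, 0.1576, 0.0793]
tool_rot: [-3.138, -0.006, 2.793]
contact_force: [-1.1, -0.7, -1.6]
opening: 0.0548
```

Call:
{"op": "jog_arm", "data": {
  "deltas": [0,0,-0.2,0,0,0,0,0,-0.35,0,0,0,0,0,-0.35,0,0,0,0,0,-0.35,0,0,0]
}}

```text
time: 8.35
tool_pos: [0.6058, 0.1585, 0.0485]
tool_rot: [-3.141, -0.002, 2.793]
contact_force: [-0.5, -0.6, 0.0]
opening: 0.055
```

Call:
{"op": "jog_arm", "data": {
  "deltas": [0,0,0,0,0,0,0,0,0,0,0,0,0,0,0,0,0,0,0,0,0,0,0,0,0,0,0,0,0,0],
  "claw": 0.0,
  "newtons": 60
}}

```text
time: 8.77
tool_pos: [0.6066, 0.1598, 0.0495]
tool_rot: [3.141, 0.001, 2.795]
contact_force: [0.2, 0.6, 0.2]
opening: 0.0263
```

Call:
{"op": "jog_arm", "data": {
  "deltas": [0,0,0,0,0,0,0,0,0,0,0,0,0,0,0,0,0,0]
}}

```text
time: 9.02
tool_pos: [0.6066, 0.1598, 0.0493]
tool_rot: [3.141, 0.001, 2.795]
contact_force: [0.4, 1.6, 3.8]
opening: 0.023
```

Call:
{"op": "jog_arm", "data": {
  "deltas": [0,0,0.3,0,0,0,0,0,0.6,0,0,0,0,0,0.9,0,0,0,0,0,0.9,0,0,0]
}}

```text
time: 9.35
tool_pos: [0.6089, 0.1599, 0.1447]
tool_rot: [3.137, 0.009, 2.795]
contact_force: [1.0, 0.4, -1.1]
opening: 0.0228
```

Call:
{"op": "jog_arm", "data": {
  "deltas": [-0.1,-0.33,0.3,0,0,0,-0.19,-0.66,0.5,0,0,0,-0.28,-0.98,0.5,0,0,0]
}}

```text
time: 9.6
tool_pos: [0.5791, 0.0609, 0.1918]
tool_rot: [3.14, 0.005, 2.797]
contact_force: [2.1, -0.4, -1.2]
opening: 0.023
```

Call:
{"op": "jog_arm", "data": {
  "deltas": [-0.1,-0.33,0,0,0,0,-0.19,-0.66,0,0,0,0,-0.28,-0.98,0,0,0,0]
}}

```text
time: 9.85
tool_pos: [0.5488, -0.038, 0.1879]
tool_rot: [-3.141, -0.002, 2.795]
contact_force: [0.2, -0.3, -1.8]
opening: 0.0229
```

Call:
{"op": "jog_arm", "data": {
  "deltas": [-0.1,-0.33,0,0,0,0,-0.19,-0.66,0,0,0,0,-0.28,-0.98,0,0,0,0]
}}

```text
time: 10.1
tool_pos: [0.5208, -0.1359, 0.1877]
tool_rot: [-3.142, -0.002, 2.795]
contact_force: [1.5, 0.1, -1.9]
opening: 0.023
```

Call:
{"op": "jog_arm", "data": {
  "deltas": [-0.1,-0.33,0,0,0,0,-0.2,-0.66,0,0,0,0,-0.3,-0.99,0,0,0,0,-0.3,-0.99,0,0,0,0,-0.3,-0.99,0,0,0,0]
}}

```text
time: 10.52
tool_pos: [0.491, -0.2348, 0.1876]
tool_rot: [3.141, -0.002, 2.791]
contact_force: [0.4, 1.0, -1.9]
opening: 0.023
```

```bash
python3 - <<'E'
from h import *
im,p=snap('wrist','w5.png'); s=robot.observe(); print(s['time'],s['tool_pos'],np.degrees(s['tool_rot']),s['contact_force'],s['opening'])
t=np.linspace(0,2*np.pi,40); x,y,z=s['tool_pos']
for c,r,h,col in (((.4928,-.2334),.042,.056,(255,0,0)),((x,y),.03,z-.0193,(0,255,0))):
    q=np.c_[c[0]+r*np.cos(t),c[1]+r*np.sin(t),t*0+h]; cv2.polylines(im,[proj(p,q).round().astype(int)],True,col,1)
cv2.imwrite('pics/w5o.png',im[...,::-1])
E
```

```text
10.5667 [ 0.49146908 -0.23348947  0.1877638 ] [ 1.79949292e+02 -1.16119724e-01  1.60019854e+02] [ 0.15251744  0.18148066 -1.67261437] 0.022748498491970692
```

View pics/w5o.png

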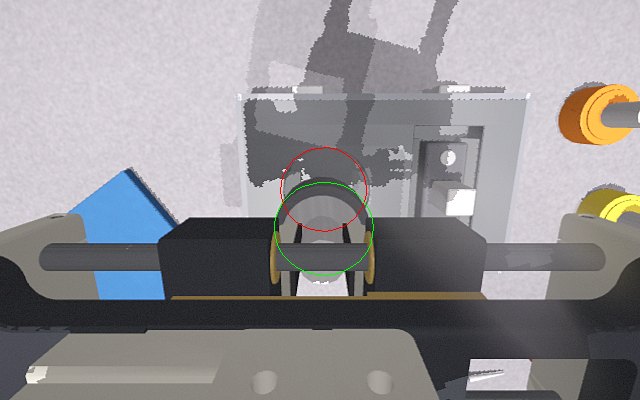

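The wrist view shows the held base (arc top at (322,178)) in line with the round mouth (red circle centre (325,190), lower down in depth). The long cell still sits in its cutout at (450,170). I'll descend and press.

Call:
{"op": "jog_arm", "data": {
  "deltas": [0.02,0,-0.3,0,0,0,0.02,0,-0.6,0,0,0,0.02,0,-0.79,0,0,0,0.02,0,-0.79,0,0,0]
}}

```text
time: 10.9
tool_pos: [0.4921, -0.2303, 0.1054]
tool_rot: [3.139, -0.009, 2.797]
contact_force: [-0.3, 1.0, -2.2]
opening: 0.0229
```

Call:
{"op": "jog_arm", "data": {
  "deltas": [0,0,-0.03,0,0,0,0,0,-0.06,0,0,0,0,0,-0.09,0,0,0,0,0,-0.12,0,0,0,0,0,-0.15,0,0,0]
}}

```text
time: 11.32
tool_pos: [0.4946, -0.2336, 0.0954]
tool_rot: [-3.141, 0.002, 2.795]
contact_force: [0.1, 0.0, -1.2]
opening: 0.0226
```

Call:
{"op": "jog_arm", "data": {
  "deltas": [0,0,-0.03,0,0,0,0,0,-0.06,0,0,0,0,0,-0.09,0,0,0,0,0,-0.12,0,0,0,0,0,-0.12,0,0,0]
}}

```text
time: 11.73
tool_pos: [0.4941, -0.2334, 0.0828]
tool_rot: [3.141, 0.0, 2.794]
contact_force: [-0.0, 0.7, -2.1]
opening: 0.023
```

Call:
{"op": "jog_arm", "data": {
  "deltas": [0,0,-0.02,0,0,0,0,0,-0.04,0,0,0,0,0,-0.06,0,0,0,0,0,-0.06,0,0,0]
}}

```text
time: 12.07
tool_pos: [0.494, -0.2334, 0.0761]
tool_rot: [3.141, -0.0, 2.795]
contact_force: [0.2, 0.3, -3.6]
opening: 0.023
```

Call:
{"op": "jog_arm", "data": {
  "deltas": [0,0,-0.02,0,0,0,0,0,-0.04,0,0,0,0,0,-0.04,0,0,0,0,0,-0.04,0,0,0]
}}

```text
time: 12.4
tool_pos: [0.4942, -0.2334, 0.0752]
tool_rot: [-3.141, 0.001, 2.795]
contact_force: [-8.1, 4.7, 23.3]
opening: 0.0228
```

Call:
{"op": "jog_arm", "data": {
  "deltas": [0,0,-0.01,0,0,0,0,0,-0.01,0,0,0,0,0,-0.01,0,0,0]
}}

```text
time: 12.65
tool_pos: [0.4942, -0.2334, 0.0752]
tool_rot: [-3.141, 0.002, 2.795]
contact_force: [-9.5, 6.3, 30.4]
opening: 0.0225
```

Call:
{"op": "jog_arm", "data": {
  "deltas": [0,0,0.04,0,0,0,0,0,0.04,0,0,0]
}}

```text
time: 12.82
tool_pos: [0.4942, -0.2334, 0.0764]
tool_rot: [3.142, 0.001, 2.795]
contact_force: [-1.4, 1.3, 2.7]
opening: 0.0231
```

Call:
{"op": "jog_arm", "data": {
  "deltas": [0,0,0,0,0,0,0,0,0,0,0,0,0,0,0,0,0,0,0,0,0,0,0,0,0,0,0,0,0,0],
  "claw": 0.6
}}

```text
time: 13.23
tool_pos: [0.4942, -0.2335, 0.0754]
tool_rot: [3.141, -0.0, 2.795]
contact_force: [0.4, -0.2, 0.1]
opening: 0.0515
```

Call:
{"op": "jog_arm", "data": {
  "deltas": [0,0,0.2,0,0,0,0,0,0.5,0,0,0,0,0,0.9,0,0,0,0,0,0.9,0,0,0]
}}

```text
time: 13.57
tool_pos: [0.4973, -0.2354, 0.1726]
tool_rot: [-3.139, 0.012, 2.795]
contact_force: [0.8, -0.6, 1.2]
opening: 0.0553
```

Call:
{"op": "jog_arm", "data": {
  "deltas": [-0.3,-0.2,0.3,0,0,0,-0.6,-0.4,0.4,0,0,0,-0.9,-0.6,0.4,0,0,0,-0.9,-0.6,0.4,0,0,0,-0.9,-0.6,0.4,0,0,0]
}}

```text
time: 13.98
tool_pos: [0.4031, -0.2946, 0.206]
tool_rot: [-3.141, 0.001, 2.791]
contact_force: [-0.2, 0.8, -0.3]
opening: 0.0551
```

```bash
python3 - <<'E'
from h import *
s=robot.observe(); print(s['time'],s['tool_pos'],s['contact_force'],s['opening'])
out=[]
for n in('top','scene'):
    im,p=snap(n,n+'9.png'); a,b=proj(p,[[.515,-.17,.06]])[0].astype(int)
    t=np.linspace(0,2*np.pi,40)
    q=np.c_[.494+.03*np.cos(t),-.2334+.03*np.sin(t),t*0+.056]; uv=proj(p,q)
    k=4 
    c=cv2.resize(im[b-70:b+70,a-80:a+80],None,fx=k,fy=k,interpolation=cv2.INTER_CUBIC)
    cv2.polylines(c,[((uv-[a-80,b-70]+.5)*k).round().astype(int)],True,(255,0,0),1)
    cl=proj(p,[[.494,-.2334,.094],[.533,-.1255,.094]])
    for w in (cl-[a-80,b-70]+.5)*k: cv2.circle(c,tuple(int(i) for i in w),3,(0,255,0),-1)
    out.append(c[:, :640])
cv2.imwrite('pics/end.png',cv2.resize(np.hstack(out),None,fx=.62,fy=.62)[...,::-1])
E
```

```text
13.9833 [ 0.40312037 -0.29458262  0.20603078] [-0.23978351  0.83865172 -0.3110995 ] 0.05505749891993517
```

View pics/end.png

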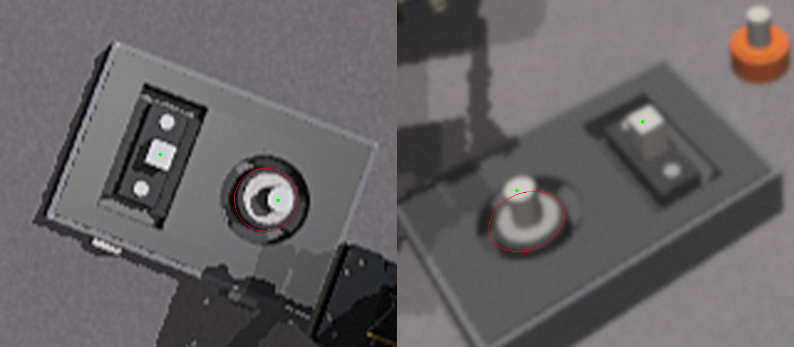

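Both views show both cells seated: the column tops fall on the green marks predicted for z 94 mm (fully home), and the round base fits the flush red circle. The arm is clear, so I'll hand in.

```bash
python3 -c "
from cell import robot
print(robot.hand_in())"
```

```text
the job is handed in; nothing more can be done
None
```

Both cells are in the foam insert and the job is handed in at about 14 s of the 59 s allowed; no verdict was reported. I gripped each cell by its column, pressed it straight down and let go. The square, orange and yellow cells were left alone.

**Depth:** each cell stopped within about 0.1 mm of the height worked out for fully home. It then stayed there while the force rose to about 31 N (long) and 30 N (round), so both are on the firm floor.

**Position:** by the arm's reading at release, each centre is within about 2 mm of where I measured the cutout. The long cell was about parallel to its cutout, within 1 to 2 degrees. In the last top and scene pictures both columns stand upright where a fully seated cell's would be, and the gripper is clear.

**What disagreed:**
- The wrist camera sat about 4 pixels (3 mm) to one side of the top camera; this is small against the 18 mm allowed.
- The force readings while pushing past the lips were only a few newtons, below the 10 to 25 N stated. It rose only at the floor, and the pictures and heights still agree that both cells are home.

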